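Open the telescopic bottle rack by one hole and load the bottle

TASK

Make room in the telescopic bottle rack: squeeze its brass button in, draw the sleeve gently towards the tube holder until the button pops fully out through the next hole, and do not force the sleeve on against the button. Then stand the brown bottle with the black cap upright on the rack's floor in the gap that has opened between the two blue cheeks. Leave the white-capped bottle and the red jar where they are.

Things in the scene. Friction and masses are not known exactly. Their poses are not given: they have to be found in the camera images.
- rack: Bottle rack, fixed: grey floor plate 76x285 mm, top 6 mm above the bench. Origin on the bench below the brass button's station; y runs along the bar, z up. A steel inner tube 28 mm square, axis 40 mm above the bench, is held at y = 105..135 mm by the blue tube holder (66 mm high); the sleeve slides on it along y. The button is on the -x side.
- sleeve_hole (a point): On the sleeve's centre line at its first hole, 40 mm above the bench. Sleeve: aluminium tube 34x34 mm outside, from 32 mm on the +y to 98 mm on the -y side of here. The 12 mm hole is in the -x face; at the start the button stands out of it. Squeezed here across the rack's x, one finger pushes the button in flush; a grip of about 25 N also carries the sleeve.
- sleeve (a joint): Travel of the sleeve to the rack's +y (to the tube holder), m: 0 at the start, end 0.066. Friction about 4 N; about 12 N more over the first 6 mm, while the rounded button is cammed in under the wall. When the next hole arrives the button pops out and stops the sleeve dead (1 mm play); the force then rises at once. Over 25 N between sleeve and button spoils the rack.
- next_hole_zone (a point): On the sleeve's -x face, the middle of the 32 to 52 mm from the first hole (towards the rack's -y) within which the next hole lies, 12 mm wide, in a dark steel plate clamped on the sleeve. The plate sits differently on each rack and its place is not measured (this point stays 42 mm from the first hole).
- button (a joint): Brass button, 10 mm thick with a round end, on the fixed inner tube at the rack's y = 0, 40 mm above the bench, pressed along the rack's +x. 0 = fully out (5 mm out of the sleeve's side), 0.005 = flush with the sleeve, 0.007 = held in under its wall (m). The spring pushes with 1.5 to 3.5 N.
- cheek_face (a point): Middle of the face of the moving blue cheek (50 mm wide, 8 mm thick, top 58 mm above the bench) on the sleeve's -y end, 40 mm above the bench; faces the fixed stop. 22 mm from it at the start, 54 to 74 mm once the next hole has caught.
- stop_face (a point): Middle of the face of the fixed blue stop (56 mm wide, 10 mm thick, top 60 mm above the bench), 40 mm above the bench, facing the moving cheek along the rack's +y. The bottle goes midway between this point and cheek_face.
- bottle_mid (a point): Centre, half-way up, of the brown bottle with the black cap: 42 mm across, 85 mm high (cap 32 mm across, top 9 mm), about 80 g, loose, standing on the bench at the start; its z axis is its upright axis. Standing on the rack's floor this point is 48.5 mm above the bench.
- white_mid (a point): Centre, half-way up, of the brown bottle with the white cap, same size; a bystander.
- red_jar_mid (a point): Centre, half-way up, of the jar of red pigment, 70 mm across and 76 mm high; a bystander.

How it is judged:
By the outcome, as a careful person would: the job done as asked, in the order asked, and still so for the second after the job is handed in, with the robot touching nothing.
It also fails if it takes over 51 s, if anything falls off the work surface, if the arm or the gripper's body presses on something with over 40 N, if the wrist force passes 120 N, or if a joint passes its speed limit or range.

ROBOT

A 6-joint arm with a two-finger parallel gripper is mounted at the origin on a cart in front of the work surface, level with it; the furniture and walls round the work are solid. World frame = base frame: x ahead of the robot, y to its left, z up, the work surface at z = 0. Lengths are in m, angles in degrees, forces in N, time in s.
With the tool pointing down it reaches from about 0.375 to 0.9 m from the base axis. Payload 3.1 kg.
Tool frame: the origin (TCP) lies at the very end of the fingers, on their centre line; the grasp point (between the pads) lies 19 mm behind it; z points along the fingers, y is the line along which they close (so a half turn about z gives the same grasp; the last joint's range is limited). The gripper opens to 87 mm and grips with 3 to 60 N. Pads are 19 mm wide; open, the fingers measure 117 mm over their backs; the gripper's body (75 mm by 190 mm) begins 51 mm behind the grasp point.
Start: joints at [61.45, 30.224, 82.088, -0, 67.689, -10.227], TCP at [0.196, 0.593, 0.223] pointing down, gripper open.
Joint ranges: [-176.69, 176.69], [-43.24, 126.21], [12.49, 139.97], [-82, 262], [0, 151.66], [-163.58, 163.58]. Speed limits (degrees/s): [159.86, 159.86, 180, 180, 180, 180].

INTERFACE

Orientations are given as a 3x3 rotation matrix whose columns are the frame's x, y, z axes.
In Python, from rig import bot, imaging gives the robot as it stands.
- The arm moves only by the tool drive_tool, never from a script. Its argument "deltas" is text: rows parted by semicolons, each of 5 numbers parted by spaces: the finger opening in mm, from 0 to 87, then the shift along the world's x, y, z in mm, then the turn about the world's z in rad. In form: jaw dx dy dz twist; .... A call has 1 to 12 rows; each row is the pose to reach, as a shift and turn from the pose commanded when the call began; what a row does not reach only later rows make up. A row lasts 1/10 s, in which the tool goes at most 50 mm and 8.59 degrees, less where a joint would pass 70% of its speed; a pose out of reach is approached as far as the arm can. A call with a gripper value outside its range is refused whole. The fingers move at their own pace and stop on an object; the grip force is fixed at half the most. Time passes only in rows, so rows that repeat a pose let the fingers close. It gives the time, the measured TCP pose, the force, the opening and the grip force at its end, in the units of the state.
- bot.read_state(): the state, without advancing time (a new reading comes with each control period).
- imaging.capture(name): name is "scene" or "top" or "wrist"; returns the picture (400x640x3 uint8, red, green, blue); there is no depth.
- imaging.camera_model(name): a dict with "fx", "fy", "cx", "cy" (pixels), "T" (4x4, takes a point from camera to world coordinates). Camera axes: x right, y down, z forward; pixel columns grow to the right and rows downward; lengths in m; the calibration is good to about 2 mm. A picture is of the moment at which its call begins: read the wrist's pose just before it. camera_model takes no time and is no camera call; for the wrist camera it gives the pose at the moment of the call.
- bot.hand_in(): hands the job in; it is judged then, once.
The state is a dict: "time_s": time; "joint_positions": joint angles; "qvel": joint speeds; "tau": joint torques, N m; "position": TCP position; "tcp_rot": TCP orientation; "force": force on the tool from outside, world axes, zero at the start; "moment": the same for the moment, N m; "opening": opening from 0.0 (shut) to 1.0 (fully open); "grasp_force": force on a finger pad.
Only numpy, scipy, OpenCV 4.12 (cv2) and the standard library are available. Lean on these libraries where they do the work, as an engineer would, in place of code of your own. Each camera call takes 0.05 s, during which the arm holds its last target. There are 200 camera calls.

## Working session

There is one attempt and no reset: what is moved stays moved. The work goes in short steps, Python scripts to look and compute and a tool call to move; the robot and the scene stay as the last step left them, time stands still between calls to the robot, and variables do not carry over. Pictures are saved under pics/ and viewed, at most 10 in all, crops included, and the job is handed in when it is done.

Besides the shell and the picture viewer there is one more tool, called after "Request:" by a JSON object that holds its "op" and its "data". drive_tool: Moves the arm, as the interface text tells. Its arguments: {"type":"object","properties":{"deltas":{"type":"string"}},"required":["deltas"]}

```bash
ls; mkdir -p pics
python3 - <<'E'
from rig import bot, imaging
import cv2,numpy as np
s=bot.read_state();print({k:np.round(v,3).tolist() for k,v in s.items()})
for n in("scene","top"):
    im=imaging.capture(n);cv2.imwrite(f"pics/{n}0.png",im[:,:,::-1])
    m=imaging.camera_model(n);print(n,m["fx"],m["fy"],m["cx"],m["cy"],np.round(m["T"],3).tolist())
E
```

```text
pics
{'time_s': 0.0, 'joint_positions': [61.449, 30.278, 82.156, -0.001, 67.688, -10.227], 'qvel': [-0.057, 0.025, -0.045, -0.006, -0.035, -0.015], 'tau': [-0.001, -44.005, -17.659, 0.063, 0.058, -0.0], 'position': [0.196, 0.593, 0.222], 'tcp_rot': [[-0.949, 0.314, -0.001], [0.314, 0.949, -0.002], [0.0, -0.002, -1.0]], 'force': [0.109, 0.385, -0.073], 'moment': [0.017, 0.031, -0.019], 'grasp_force': 0.0, 'opening': 1.003}
scene 410.5178019275721 410.5178019275721 322.8937510382139 196.0486883791682 [[0.863, -0.355, 0.361, 0.262], [-0.506, -0.583, 0.636, -0.666], [-0.016, -0.731, -0.682, 0.662], [0.0, 0.0, 0.0, 1.0]]
top 388.042311858773 388.042311858773 320.785918218082 201.48132233150616 [[0.016, -0.984, 0.175, 0.4], [-1.0, -0.013, 0.02, -0.137], [-0.018, -0.176, -0.984, 0.916], [0.0, 0.0, 0.0, 1.0]]
```

View pics/scene0.png

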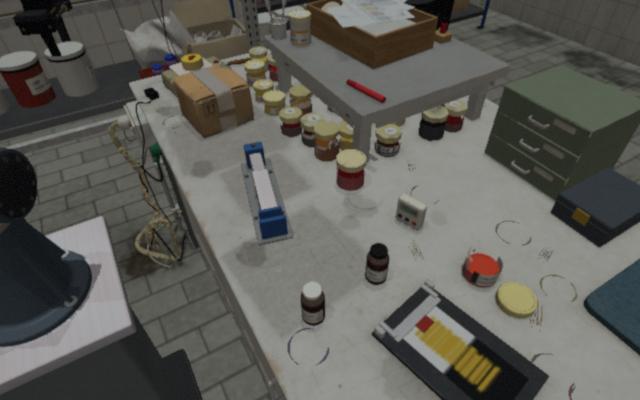

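View pics/top0.png

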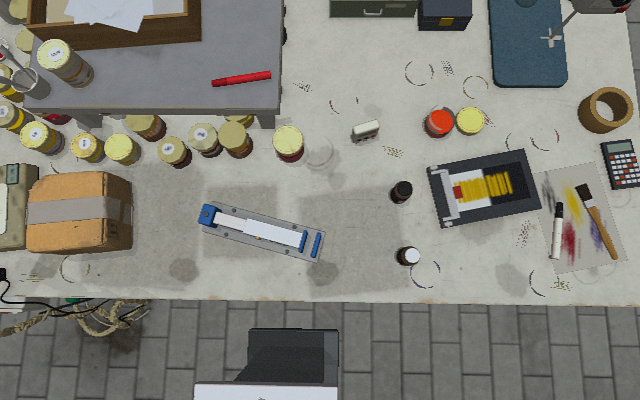

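The rack's holder is at about (212,215) and its stop at (316,246) in the top view. The black cap is at (401,190), the white cap at (408,256) and the red jar near (288,142).

```bash
cat > h.py <<'E'
import cv2,numpy as np
from rig import bot, imaging
def ray(m,u,v,z):
    d=m["T"][:3,:3]@np.array([(u-m["cx"])/m["fx"],(v-m["cy"])/m["fy"],1]);o=m["T"][:3,3]
    return o+d*(z-o[2])/d[2]
def proj(m,p):
    q=np.linalg.inv(m["T"])@np.append(p,1);return np.array([m["fx"]*q[0]/q[2]+m["cx"],m["fy"]*q[1]/q[2]+m["cy"]])
E
python3 - <<'E'
from h import *
m={k:np.array(v) if k=="T" else v for k,v in imaging.camera_model("top").items()}
im=cv2.imread("pics/top0.png");hsv=cv2.cvtColor(im,cv2.COLOR_BGR2HSV)
b=cv2.inRange(hsv,(100,120,40),(125,255,255))
n,l,st,c=cv2.connectedComponentsWithStats(b)
for i in range(1,n):
    if st[i,4]>20:
        pts=np.argwhere(l==i)[:,::-1].astype(np.float32)
        print(c[i].round(1),st[i],cv2.minAreaRect(pts),ray(m,*c[i],.06).round(4))
for nm,(x,y),k in(("black",(401,190),0),("white",(408,256),1)):
    w=im[y-14:y+15,x-14:x+15].max(2);print(nm)
    msk=(w<60) if k==0 else (w>215)
    n,l,st,c=cv2.connectedComponentsWithStats(msk.astype(np.uint8))
    for i in range(1,n):
        if st[i,4]>20: print(st[i],c[i]+[x-14,y-14],ray(m,*(c[i]+[x-14,y-14]),.085).round(4))
a=cv2.resize(im[195:270,190:335],None,fx=5,fy=5,interpolation=cv2.INTER_CUBIC)
s=cv2.imread("pics/scene0.png");cv2.imwrite("pics/crop.png",cv2.vconcat([a[:, :725],cv2.resize(s[235:330,290:400],(725,225*2//2))])[:600])
E
```

```text
[208.3 215.2] [198 204  24  24 286] ((209.75001525878906, 215.25001525878906), (18.657434463500977, 20.23857307434082), 18.434947967529297) [0.5179 0.1313 0.06  ]
[302.8 241.4] [299 230   8  23  87] ((302.9339904785156, 240.9811553955078), (3.9834558963775635, 22.252408981323242), 15.945395469665527) [ 0.4626 -0.0816  0.06  ]
[315.9 244.9] [311 233  10  25 114] ((315.9044494628906, 244.8248291015625), (4.796827793121338, 24.999937057495117), 16.389541625976562) [ 0.4553 -0.1107  0.06  ]
black
[  3   5  22  23 315] [400.8984127  191.46349206] [ 0.5723 -0.2944  0.085 ]
white
[12  7 13 13 99] [411.95959596 254.95959596] [ 0.4356 -0.315   0.085 ]
```

View pics/crop.png

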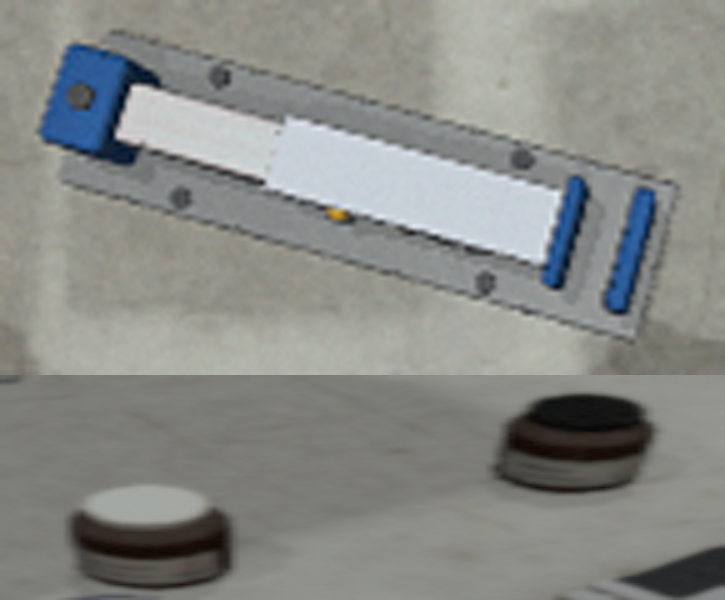

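Run:
```python
from h import *
m=imaging.camera_model("top")
f=lambda x,y:(190+(x-2)/5,195+(y-2)/5)
P={k:ray(m,*f(*p),z)for k,p,z in(("TL",(110,30),.006),("TR",(678,185),.006),("BR",(632,340),.006),("BL",(62,180),.006),("stopA",(647,188),.06),("stopB",(618,312),.06),("chA",(577,178),.058),("chB",(552,288),.058),("but",(338,213),.04),("slA",(285,118),.057),("slB",(267,188),.057))}
for k,p in P.items():print(k,p.round(4))
d=(P["TL"]-P["TR"]+P["BL"]-P["BR"])[:2];th=np.arctan2(-d[0],d[1]);print("yaw",np.degrees(th),np.linalg.norm(d)/2)
R=np.array([[np.cos(th),-np.sin(th)],[np.sin(th),np.cos(th)]])
off={"stop":((P["stopA"]+P["stopB"])[:2]/2,-133),"ch":((P["chA"]+P["chB"])[:2]/2,-102),"sl":((P["slA"]+P["slB"])[:2]/2,32),"plate":(sum(P[k] for k in("TL","TR","BL","BR"))[:2]/4,-2.5)}
for k,(p,y) in off.items():print(k,(p-R@[0,y/1e3]).round(4))
c=imaging.camera_model("wrist");T=np.array(c["T"]);s=bot.read_state();t=np.eye(4);t[:3,:3]=s["tcp_rot"];t[:3,3]=s["position"];print((np.linalg.inv(t)@T).round(3),c["fx"])
```

```text
TL [0.5607 0.1428 0.006 ]
TR [ 0.4903 -0.1303  0.006 ]
BR [ 0.418 -0.11   0.006]
BL [0.4885 0.1608 0.006 ]
stopA [ 0.4834 -0.117   0.06  ]
stopB [ 0.4289 -0.1053  0.06  ]
chA [ 0.4876 -0.0859  0.058 ]
chB [ 0.439 -0.076  0.058]
but [0.472  0.0231 0.04  ]
slA [0.5127 0.0457 0.057 ]
slB [0.4812 0.0521 0.057 ]
yaw -14.524409895605775 0.280906414943528
stop [0.4895 0.0176]
ch [0.4889 0.0178]
sl [0.489  0.0179]
plate [0.49   0.0182]
[[ 0.    -0.96  -0.281  0.077]
 [ 1.     0.    -0.    -0.001]
 [ 0.    -0.281  0.96  -0.163]
 [ 0.     0.     0.     1.   ]] 282.04027662532553
```

Request:
{"op": "drive_tool", "data": {"deltas": "87 293 -575 -60 -1.504; 87 293 -575 -60 -1.504; 87 293 -575 -60 -1.504; 87 293 -575 -60 -1.504; 87 293 -575 -60 -1.504; 87 293 -575 -60 -1.504; 87 293 -575 -60 -1.504; 87 293 -575 -60 -1.504; 87 293 -575 -60 -1.504; 87 293 -575 -60 -1.504; 87 293 -575 -60 -1.504; 87 293 -575 -60 -1.504"}}

```text
time_s: 1.3
position: [0.4681, 0.059, 0.1667]
tcp_rot: [[0.251, 0.968, -0.0], [0.968, -0.251, 0.0], [0.0, -0.0, -1.0]]
force: [0.8, 0.9, 0.0]
opening: 1.001
grasp_force: 0.0
```

Request:
{"op": "drive_tool", "data": {"deltas": "87 0 0 0 0; 87 0 0 0 0; 87 0 0 0 0"}}

```text
time_s: 1.6
position: [0.4665, 0.0617, 0.1667]
tcp_rot: [[0.25, 0.968, -0.002], [0.968, -0.25, 0.0], [-0.0, -0.002, -1.0]]
force: [-0.0, -0.0, 1.2]
opening: 0.999
grasp_force: 0.0
```

Request:
{"op": "drive_tool", "data": {"deltas": "87 22 -44 -47 0; 87 22 -44 -47 0; 87 22 -44 -47 0"}}

```text
time_s: 1.9
position: [0.4888, 0.0173, 0.1186]
tcp_rot: [[0.251, 0.968, -0.004], [0.968, -0.251, 0.001], [-0.0, -0.004, -1.0]]
force: [-1.1, -0.2, 0.5]
opening: 0.999
grasp_force: 0.0
```

Run:
```python
from h import *
m=imaging.camera_model("wrist");im=imaging.capture("wrist");s=bot.read_state()
cv2.imwrite("pics/w1.png",im[:,:,::-1]);np.savez("w1.npz",T=m["T"]);print(s["position"],s["time_s"])
for p in((.489,.018,.057),(.489,.018,.04)):
  print(proj(m,p))
```

```text
[0.48854785 0.01796197 0.11941449] 1.95
[316.03657177 210.04526372]
[316.14121618 204.02011189]
```

View pics/w1.png

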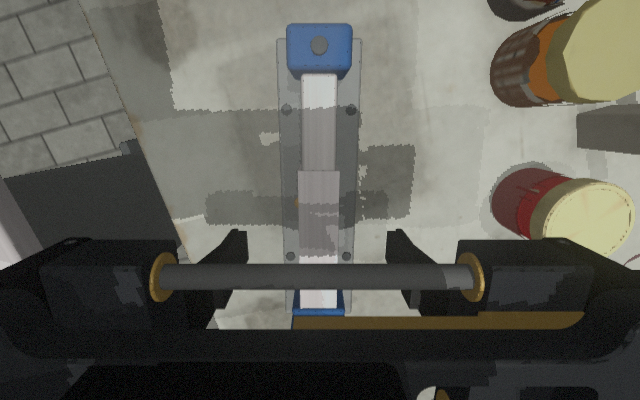

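The wrist view shows the rack aligned with the tool: button at (297,204), sleeve centre at about column 319. Descending and gripping.

Request:
{"op": "drive_tool", "data": {"deltas": "87 1 0 -50 0; 87 1 0 -90 0; 87 1 0 -98 0; 60 1 0 -98 0; 40 1 0 -98 0; 34 1 0 -98 0; 30 1 0 -98 0; 30 1 0 -98 0; 30 1 0 -98 0; 30 1 0 -98 0"}}

```text
time_s: 2.95
position: [0.4899, 0.0171, 0.0222]
tcp_rot: [[0.25, 0.968, -0.002], [0.968, -0.25, 0.0], [-0.0, -0.002, -1.0]]
force: [-1.1, 1.3, 0.8]
opening: 0.443
grasp_force: 1.0
```

Request:
{"op": "drive_tool", "data": {"deltas": "20 0 0 0 0; 20 0 0 0 0; 20 0 0 0 0; 20 0 0 0 0; 20 0 0 0 0"}}

```text
time_s: 3.45
position: [0.4902, 0.0171, 0.0221]
tcp_rot: [[0.25, 0.968, -0.001], [0.968, -0.25, 0.0], [-0.0, -0.001, -1.0]]
force: [-2.7, 0.0, 5.2]
opening: 0.39
grasp_force: 30.0
```

Request:
{"op": "drive_tool", "data": {"deltas": "20 0.25 0.97 0 0; 20 0.5 1.94 0 0; 20 0.75 2.9 0 0; 20 1 3.87 0 0; 20 1.25 4.84 0 0; 20 1.5 5.8 0 0; 20 1.75 6.8 0 0; 20 2 7.7 0 0"}}

```text
time_s: 4.25
position: [0.4919, 0.0239, 0.022]
tcp_rot: [[0.25, 0.968, -0.002], [0.968, -0.25, -0.001], [-0.001, -0.001, -1.0]]
force: [-5.2, -4.8, 4.5]
opening: 0.388
grasp_force: 30.0
```

Request:
{"op": "drive_tool", "data": {"deltas": "20 0.5 1.9 0 0; 20 1 3.9 0 0; 20 1.5 5.8 0 0; 20 2 7.7 0 0; 20 2.5 9.7 0 0; 20 3 11.6 0 0; 20 3.5 13.6 0 0; 20 4 15.5 0 0; 20 4.5 17.4 0 0; 20 5 19.4 0 0; 20 5 19.4 0 0"}}

```text
time_s: 5.35
position: [0.4971, 0.0439, 0.022]
tcp_rot: [[0.25, 0.968, -0.001], [0.968, -0.25, -0.0], [-0.001, -0.001, -1.0]]
force: [-2.9, -1.6, 5.5]
opening: 0.389
grasp_force: 30.0
```

Run:
```python
from h import *
im=imaging.capture("scene");m=imaging.camera_model("scene")
a=np.radians(-14.5);print([proj(m,(.489+np.cos(a)*x-np.sin(a)*y,.018+np.sin(a)*x+np.cos(a)*y,z)).round() for x,y,z in((-.017,0,.04),(-.017,-.014,.04))])
cv2.imwrite("pics/s1.png",cv2.resize(im[135:245,220:310,::-1],None,fx=5,fy=5,interpolation=cv2.INTER_CUBIC))
```

```text
[array([254., 187.]), array([255., 191.])]
```

View pics/s1.png

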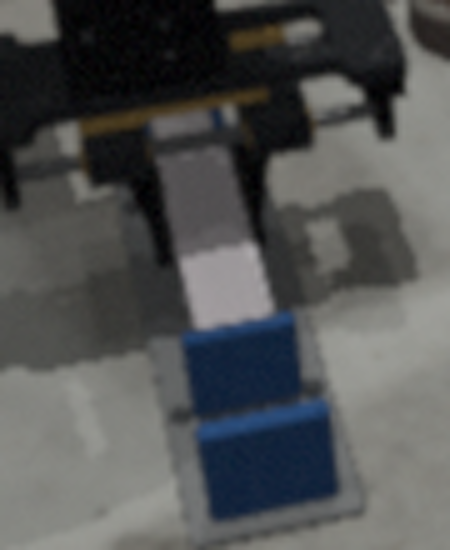

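The -x face is hidden in this view, so the rest of the travel goes by force, in small steps.

Request:
{"op": "drive_tool", "data": {"deltas": "20 0.2 0.7 0 0; 20 0.4 1.4 0 0; 20 0.5 2.1 0 0; 20 0.7 2.7 0 0; 20 0.7 2.7 0 0"}}

```text
time_s: 5.9
position: [0.4977, 0.0464, 0.022]
tcp_rot: [[0.25, 0.968, -0.001], [0.968, -0.25, -0.0], [-0.001, -0.001, -1.0]]
force: [-3.4, -2.9, 5.7]
opening: 0.383
grasp_force: 30.0
```

```bash
cat > r.py <<'E'
from h import *
s=bot.read_state();p=s["position"];u=np.array([.25,.968]);print("travel",(1e3*u@(np.array(p[:2])-[.4902,.0171])).round(2),"Fy",(u@np.array(s["force"])[:2]).round(2),s["time_s"])
E
python3 r.py
```

```text
travel 30.23 Fy -3.69 5.9
```

Request:
{"op": "drive_tool", "data": {"deltas": "20 0.12 0.5 0 0; 20 0.25 1 0 0; 20 0.25 1 0 0"}}

```text
time_s: 6.2
position: [0.498, 0.0473, 0.022]
tcp_rot: [[0.25, 0.968, -0.001], [0.968, -0.25, -0.001], [-0.001, -0.001, -1.0]]
force: [-3.6, -4.0, 5.6]
opening: 0.391
grasp_force: 30.0
```

Request:
{"op": "drive_tool", "data": {"deltas": "20 0.12 0.5 0 0; 20 0.25 1 0 0; 20 0.25 1 0 0"}}

```text
time_s: 6.5
position: [0.4983, 0.0484, 0.022]
tcp_rot: [[0.25, 0.968, -0.001], [0.968, -0.25, -0.0], [-0.001, -0.001, -1.0]]
force: [-3.4, -2.7, 6.0]
opening: 0.388
grasp_force: 30.0
```

Request:
{"op": "drive_tool", "data": {"deltas": "20 0.12 0.5 0 0; 20 0.25 1 0 0; 20 0.25 1 0 0"}}

```text
time_s: 6.8
position: [0.4985, 0.0493, 0.022]
tcp_rot: [[0.25, 0.968, -0.001], [0.968, -0.25, -0.001], [-0.001, -0.001, -1.0]]
force: [-3.5, -3.8, 5.3]
opening: 0.39
grasp_force: 30.0
```

Request:
{"op": "drive_tool", "data": {"deltas": "20 0.12 0.5 0 0; 20 0.25 1 0 0; 20 0.25 1 0 0"}}

```text
time_s: 7.1
position: [0.4987, 0.0502, 0.022]
tcp_rot: [[0.25, 0.968, -0.001], [0.968, -0.25, -0.001], [-0.001, -0.001, -1.0]]
force: [-3.5, -3.2, 4.1]
opening: 0.388
grasp_force: 30.0
```

Request:
{"op": "drive_tool", "data": {"deltas": "20 0.12 0.5 0 0; 20 0.25 1 0 0; 20 0.25 1 0 0"}}

```text
time_s: 7.4
position: [0.4991, 0.0515, 0.022]
tcp_rot: [[0.25, 0.968, -0.001], [0.968, -0.25, -0.0], [-0.001, -0.001, -1.0]]
force: [-3.5, -1.4, 4.9]
opening: 0.389
grasp_force: 30.0
```

Request:
{"op": "drive_tool", "data": {"deltas": "20 0.12 0.5 0 0; 20 0.25 1 0 0; 20 0.25 1 0 0"}}

```text
time_s: 7.7
position: [0.4993, 0.0525, 0.022]
tcp_rot: [[0.25, 0.968, -0.001], [0.968, -0.25, -0.0], [-0.001, -0.001, -1.0]]
force: [-3.0, -2.3, 5.4]
opening: 0.386
grasp_force: 30.0
```

Request:
{"op": "drive_tool", "data": {"deltas": "20 0.12 0.5 0 0; 20 0.25 1 0 0; 20 0.25 1 0 0"}}

```text
time_s: 8.0
position: [0.4996, 0.0536, 0.022]
tcp_rot: [[0.25, 0.968, -0.001], [0.968, -0.25, -0.0], [-0.001, -0.001, -1.0]]
force: [-3.9, -3.0, 5.2]
opening: 0.387
grasp_force: 30.0
```

Request:
{"op": "drive_tool", "data": {"deltas": "20 0.12 0.5 0 0; 20 0.25 1 0 0; 20 0.25 1 0 0"}}

```text
time_s: 8.3
position: [0.4999, 0.0548, 0.022]
tcp_rot: [[0.25, 0.968, -0.001], [0.968, -0.25, 0.0], [-0.0, -0.001, -1.0]]
force: [-2.1, -1.2, 4.4]
opening: 0.389
grasp_force: 30.0
```

Request:
{"op": "drive_tool", "data": {"deltas": "20 0.12 0.5 0 0; 20 0.25 1 0 0; 20 0.25 1 0 0"}}

```text
time_s: 8.6
position: [0.5001, 0.0556, 0.022]
tcp_rot: [[0.25, 0.968, -0.001], [0.968, -0.25, -0.0], [-0.001, -0.001, -1.0]]
force: [-3.2, -2.5, 5.6]
opening: 0.386
grasp_force: 30.0
```

Request:
{"op": "drive_tool", "data": {"deltas": "20 0.12 0.5 0 0; 20 0.25 1 0 0; 20 0.25 1 0 0"}}

```text
time_s: 8.9
position: [0.5004, 0.0564, 0.022]
tcp_rot: [[0.25, 0.968, -0.001], [0.968, -0.25, -0.0], [-0.001, -0.001, -1.0]]
force: [-3.2, -3.0, 4.9]
opening: 0.384
grasp_force: 30.0
```

Request:
{"op": "drive_tool", "data": {"deltas": "20 0.12 0.5 0 0; 20 0.25 1 0 0; 20 0.25 1 0 0"}}

```text
time_s: 9.2
position: [0.5006, 0.0574, 0.022]
tcp_rot: [[0.25, 0.968, -0.001], [0.968, -0.25, -0.001], [-0.001, -0.001, -1.0]]
force: [-3.8, -2.2, 5.5]
opening: 0.39
grasp_force: 30.0
```

Request:
{"op": "drive_tool", "data": {"deltas": "20 0.12 0.5 0 0; 20 0.25 1 0 0; 20 0.25 1 0 0"}}

```text
time_s: 9.5
position: [0.5008, 0.0579, 0.022]
tcp_rot: [[0.25, 0.968, -0.001], [0.968, -0.25, -0.001], [-0.001, -0.001, -1.0]]
force: [-3.5, -4.8, 4.6]
opening: 0.387
grasp_force: 30.0
```

Request:
{"op": "drive_tool", "data": {"deltas": "20 0.1 0.4 0 0; 20 0.1 0.4 0 0"}}

```text
time_s: 9.7
position: [0.5008, 0.058, 0.0221]
tcp_rot: [[0.25, 0.968, -0.002], [0.968, -0.25, -0.001], [-0.002, -0.001, -1.0]]
force: [-4.4, -7.1, 5.7]
opening: 0.39
grasp_force: 30.0
```

```bash
python3 r.py
```

```text
travel 42.25 Fy -7.94 9.7
```

Request:
{"op": "drive_tool", "data": {"deltas": "20 0.12 0.5 0 0; 20 0.12 0.5 0 0"}}

```text
time_s: 9.9
position: [0.5008, 0.0582, 0.022]
tcp_rot: [[0.249, 0.968, -0.002], [0.968, -0.249, -0.002], [-0.002, -0.001, -1.0]]
force: [-4.2, -10.1, 6.0]
opening: 0.388
grasp_force: 30.0
```

```bash
python3 r.py
```

```text
travel 42.41 Fy -10.77 9.9
```

The sleeve has stopped at about 42.3 mm with the force at 11 N, so the button has caught. Unloading, releasing and looking.

Request:
{"op": "drive_tool", "data": {"deltas": "20 -0.2 -0.8 0 0; 20 -0.4 -1.5 0 0; 20 -0.4 -1.5 0 0; 45 -0.4 -1.5 0 0; 70 -0.4 -1.5 0 0; 80 -0.4 -1.5 0 0; 80 -0.4 -1.5 0 0; 80 -0.4 -1.5 30 0; 80 -0.4 -1.5 80 0; 80 -0.4 -1.5 120 0"}}

```text
time_s: 10.9
position: [0.5014, 0.0583, 0.1434]
tcp_rot: [[0.25, 0.968, 0.0], [0.968, -0.25, 0.0], [0.0, 0.0, -1.0]]
force: [0.1, 0.2, -0.5]
opening: 0.89
grasp_force: 0.0
```

Request:
{"op": "drive_tool", "data": {"deltas": "80 -12 -48 10 0; 80 -25 -97 20 0; 80 -25 -97 20 0; 80 -25 -97 20 0; 80 -25 -97 20 0"}}

```text
time_s: 11.4
position: [0.476, -0.0381, 0.1617]
tcp_rot: [[0.25, 0.968, -0.001], [0.968, -0.25, 0.001], [0.0, -0.001, -1.0]]
force: [0.1, 0.4, -1.0]
opening: 0.921
grasp_force: 0.0
```

Run:
```python
from h import *
m=imaging.camera_model("wrist");im=imaging.capture("wrist");t=imaging.capture("top");s=bot.read_state()
print(s["position"],s["time_s"])
cv2.imwrite("pics/w2.png",np.vstack([im[:,:,::-1][:300],cv2.resize(t[195:270,185:345,::-1],(640,300),interpolation=cv2.INTER_CUBIC)]))
cv2.imwrite("pics/top1.png",t[:,:,::-1]);cv2.imwrite("pics/w2full.png",im[:,:,::-1])
a=np.radians(-14.5)
for x,y,z in((-.02,0,.04),(0,-.128,.06),(0,-.0637,.058)):print(proj(m,(.489+np.cos(a)*x-np.sin(a)*y,.018+np.sin(a)*x+np.cos(a)*y,z)).round())
```

```text
[ 0.47601837 -0.03754102  0.16148348] 11.5
[294. 136.]
[315. 262.]
[314. 203.]
```

View pics/w2.png

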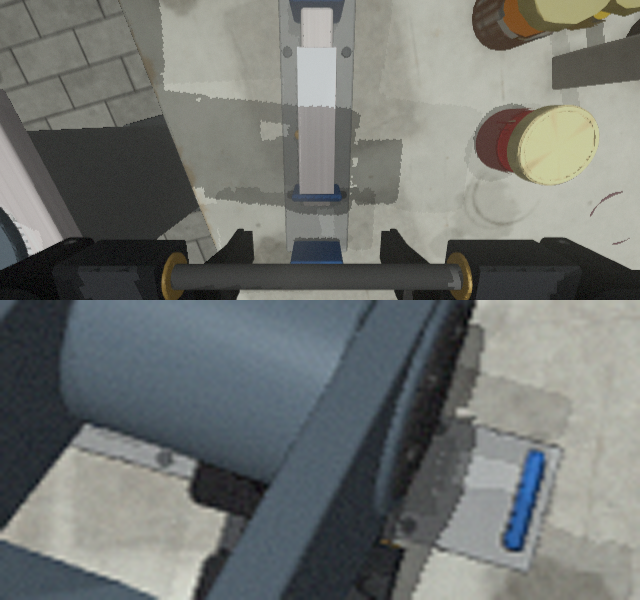

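The gap is open in the wrist view: cheek at row 195, stop at row 250, button showing at (296,136). Next, a look over the bottle.

Request:
{"op": "drive_tool", "data": {"deltas": "80 97 -246 0 0; 80 97 -246 0 0; 80 97 -246 0 0; 80 97 -246 0 0; 80 97 -246 0 0; 80 97 -246 0 0; 80 97 -246 0 0; 80 97 -246 0 0"}}

```text
time_s: 12.3
position: [0.5725, -0.2824, 0.1609]
tcp_rot: [[0.249, 0.968, -0.003], [0.968, -0.249, 0.003], [0.002, -0.003, -1.0]]
force: [0.2, -0.3, -0.6]
opening: 0.919
grasp_force: 0.0
```

Run:
```python
from h import *
for f,u,v in(("pics/w1.png",297,204),("pics/w2full.png",296,136)):
    i=cv2.imread(f);h=cv2.cvtColor(i,cv2.COLOR_BGR2HSV)[v-15:v+16,u-15:u+16];k=cv2.inRange(h,(5,100,60),(30,255,255));p=np.argwhere(k);print(f,len(p),p.min(0)if len(p) else 0,p.max(0) if len(p) else 0)
m=imaging.camera_model("wrist");im=imaging.capture("wrist");t=imaging.capture("top");s=bot.read_state()
print(s["position"],s["time_s"])
cv2.imwrite("pics/w3.png",np.vstack([im[:,:,::-1][:300],cv2.resize(t[195:270,185:345,::-1],(640,300),interpolation=cv2.INTER_CUBIC)]));cv2.imwrite("pics/top2.png",t[:,:,::-1])
print(ray(m,320,200,.085),ray(m,320,150,.085),ray(m,370,200,.085))
```

```text
pics/w1.png 5 [11 13] [14 14]
pics/w2full.png 0 0 0
[ 0.57237987 -0.28189853  0.16145639] 12.4
[ 0.57716716 -0.27795598  0.085     ] [ 0.58793179 -0.23542529  0.085     ] [ 0.62001895 -0.28891275  0.085     ]
```

View pics/w3.png

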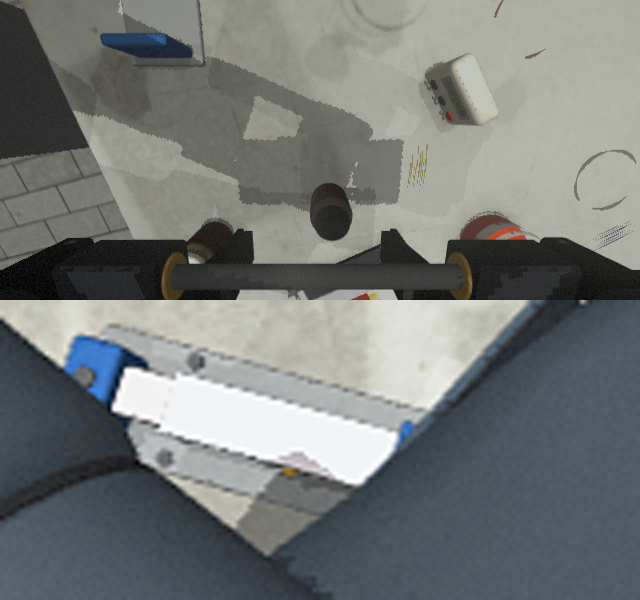

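The cap is at (332,222) in the wrist view, i.e. about (0.583, -0.299). The button shows in the top crop at (290,470), standing out as it did at the start. Grasping the bottle.

Request:
{"op": "drive_tool", "data": {"deltas": "80 10.5 -17 0 0; 80 10.5 -17 -45 0; 80 10.5 -17 -90 0; 80 10.5 -17 -120 0; 80 10.5 -17 -125 0; 60 10.5 -17 -125 0; 45 10.5 -17 -125 0; 35 10.5 -17 -125 0; 35 10.5 -17 -125 0; 35 10.5 -17 -125 0; 35 10.5 -17 -125 0; 35 10.5 -17 -125 0"}}

```text
time_s: 13.6
position: [0.5839, -0.302, 0.0377]
tcp_rot: [[0.25, 0.968, 0.001], [0.968, -0.25, -0.0], [-0.0, 0.001, -1.0]]
force: [-1.3, 0.3, 3.9]
opening: 0.469
grasp_force: 30.0
```

Request:
{"op": "drive_tool", "data": {"deltas": "35 0 0 0 0; 35 0 0 0 0; 35 0 0 0 0"}}

```text
time_s: 13.9
position: [0.5838, -0.302, 0.0377]
tcp_rot: [[0.25, 0.968, 0.0], [0.968, -0.25, -0.0], [-0.0, 0.0, -1.0]]
force: [-0.5, 0.4, 5.4]
opening: 0.469
grasp_force: 30.0
```

Request:
{"op": "drive_tool", "data": {"deltas": "35 0 0 40 0; 35 0 0 85 0; 35 -20 38 90 0; 35 -45 85 90 0; 35 -70 132 90 0; 35 -95 180 90 0; 35 -119 225 90 0; 35 -119 225 90 0; 35 -119 225 90 0; 35 -119 225 90 0"}}

```text
time_s: 14.9
position: [0.4665, -0.0779, 0.1272]
tcp_rot: [[0.25, 0.968, 0.003], [0.968, -0.25, -0.001], [-0.001, 0.003, -1.0]]
force: [0.7, -0.5, -0.1]
opening: 0.474
grasp_force: 30.0
```

Run:
```python
from h import *
m=imaging.camera_model("wrist");im=imaging.capture("wrist");sc=imaging.capture("scene");ms=imaging.camera_model("scene");s=bot.read_state()
p=np.array(s["position"]);print(p,s["time_s"],s["opening"],s["grasp_force"])
a=np.radians(-14.5)
for x,y,z in((0,-.128,.06),(0,-.0637,.058)):
  w=(.489+np.cos(a)*x-np.sin(a)*y,.018+np.sin(a)*x+np.cos(a)*y,z);print(proj(m,w).round(),proj(ms,w).round())
print("cap if centred",proj(m,p+[0,0,.048]).round(),proj(ms,p+[0,0,.048]).round(),"bottom",proj(ms,p+[0,0,-.037]).round())
cv2.imwrite("pics/w4.png",np.vstack([im[100:400,:,::-1],cv2.resize(sc[130:270,130:400,::-1],(640,300),interpolation=cv2.INTER_CUBIC)]))
```

```text
[ 0.46670415 -0.07861328  0.12710704] 15.0 0.46859807054025515 29.999770764852656
[313. 240.] [271. 218.]
[313. 168.] [266. 198.]
cap if centred [316. 287.] [263. 165.] bottom [268. 198.]
```

View pics/w4.png

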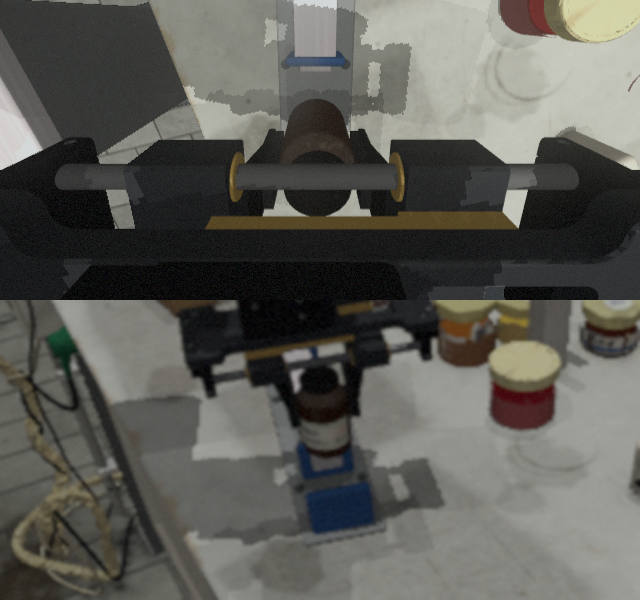

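The cap's centre is at about row 285, against 287 expected if centred, and the cheek is where predicted. Lowering.

Request:
{"op": "drive_tool", "data": {"deltas": "35 -1.2 3.5 -10 0; 35 -1.2 3.5 -35 0; 35 -1.2 3.5 -60 0; 35 -1.2 3.5 -72 0; 35 -1.2 3.5 -78 0; 35 -1.2 3.5 -81 0; 35 -1.2 3.5 -82 0; 35 -1.2 3.5 -82 0"}}

```text
time_s: 15.8
position: [0.4639, -0.0736, 0.0453]
tcp_rot: [[0.251, 0.968, 0.001], [0.968, -0.251, -0.0], [-0.0, 0.001, -1.0]]
force: [0.1, 0.3, -0.9]
opening: 0.469
grasp_force: 30.0
```

Request:
{"op": "drive_tool", "data": {"deltas": "35 0 0 -0.6 0; 35 0 0 -1.2 0; 35 0 0 -1.7 0; 35 0 0 -1.7 0"}}

```text
time_s: 16.2
position: [0.4637, -0.0734, 0.0437]
tcp_rot: [[0.25, 0.968, 0.001], [0.968, -0.25, -0.0], [-0.0, 0.001, -1.0]]
force: [-0.2, 0.4, 1.6]
opening: 0.467
grasp_force: 30.0
```

Request:
{"op": "drive_tool", "data": {"deltas": "45 0 0 0 0; 50 0 0 0 0; 60 0 0 0 0; 70 0 0 0 0; 70 0 0 0 0; 70 0 0 0 0; 70 0 0 20 0; 70 0 0 60 0; 70 0 0 100 0; 70 0 0 130 0; 70 0 0 130 0"}}

```text
time_s: 17.3
position: [0.4662, -0.0743, 0.1771]
tcp_rot: [[0.25, 0.968, 0.009], [0.968, -0.25, -0.004], [-0.001, 0.009, -1.0]]
force: [0.1, 0.4, -0.4]
opening: 0.805
grasp_force: 0.0
```

Request:
{"op": "drive_tool", "data": {"deltas": "70 -5 50 20 0; 70 -10 100 30 0; 70 -20 150 30 0; 70 -20 200 30 0; 70 -20 250 30 0; 70 -20 300 30 0; 70 -20 300 30 0; 70 -20 300 30 0; 70 -20 300 30 0; 70 -20 300 30 0"}}

```text
time_s: 18.3
position: [0.4434, 0.2251, 0.2029]
tcp_rot: [[0.253, 0.968, -0.001], [0.968, -0.253, -0.001], [-0.001, -0.001, -1.0]]
force: [-0.1, -0.4, 0.2]
opening: 0.804
grasp_force: 0.0
```

Run:
```python
from h import *
t=imaging.capture("top");sc=imaging.capture("scene");m=imaging.camera_model("top");s=bot.read_state();print(s["position"],s["time_s"],s["force"])
print("cap expected",proj(m,(.465,-.0747,.085)))
cv2.imwrite("pics/f.png",np.vstack([cv2.resize(t[120:280,190:430,::-1],(640,330)),cv2.resize(sc[140:300,220:420,::-1],(640,270))]))
```

```text
[0.4436794  0.22518362 0.20316843] 18.4 [-0.342857    0.36963248 -0.6091503 ]
cap expected [298.81647193 239.35029254]
```

View pics/f.png

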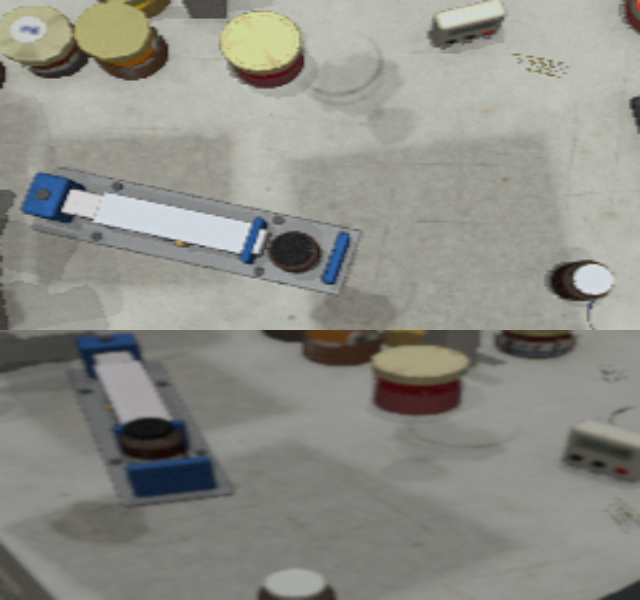

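The bottle stands upright between the cheeks, cap at (293,250). The button is out at (180,243), and the white-capped bottle and the red jar look undisturbed.

```bash
python3 -c "
from rig import bot
print(bot.hand_in())"
```

```text
the job is handed in; nothing more can be done
None
```

The job is handed in: the sleeve caught at the next hole after about 42 mm of travel (about 11 N at the wrist), the black-capped bottle stands upright midway between the blue cheeks, and I did not touch the white-capped bottle or the red jar. The arm finished at 18.4 s; the hand-in gave no verdict.

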